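Make up two dye-trial kits

TASK

Make up the two dye-trial kits: the tall steel pot and the red bottle go in the blue tray; the short steel pot, the amber bottle and the white jar go in the yellow tray. Stand each upright and fully down in its own nest (pots in the grey-floored nests, each bottle in the nest with a floor of its own colour, the jar in the white-floored nest). Leave the green bottle and the blue beaker where they stand and tip nothing over.

Things in the scene. Friction and masses are not known exactly. Their poses are not given: they have to be found in the camera images.
- pot_tall: tall closed steel dye pot: cylinder 50 mm diameter, straight sides up to 86 mm, then a dark lid 42 mm diameter up to 100 mm, about 0.28 kg. Origin at the centre of its underside, z up its axis.
- pot_short: short, wide closed steel dye pot: cylinder 60 mm diameter, straight sides up to 56 mm, then a dark lid 52 mm diameter up to 70 mm, about 0.26 kg. Origin at the centre of its underside, z up its axis.
- bottle_red: red glass-like bottle, closed, with a blue cap: body 44 mm diameter with straight sides up to 66 mm, sloping shoulder to 78 mm, cap 33 mm diameter up to 98 mm, about 0.16 kg. Origin at the centre of its underside, z up its axis.
- bottle_amber: amber (orange) glass-like bottle, closed, with a blue cap: body 44 mm diameter with straight sides up to 66 mm, sloping shoulder to 78 mm, cap 33 mm diameter up to 98 mm, about 0.16 kg. Origin at the centre of its underside, z up its axis.
- jar_white: white plastic jar: cylinder 56 mm diameter up to 42 mm, screw lid 52 mm diameter up to 55 mm, about 0.12 kg. Origin at the centre of its underside, z up its axis.
- tray_blue: blue kit tray, 190 mm long. Fixed block 100 mm wide (y), 20 mm high, origin under its centre, x along its length (within 15 deg of world x). Round nests 12 mm deep (floor 8 mm above underside) on its centre line: x = +45 mm grey-floored, 68 mm diameter, for the tall pot; x = -45 mm red-floored, 62 mm, for the red bottle.
- tray_yellow: yellow kit tray, 280 mm long. Fixed block 100 mm wide (y), 20 mm high, origin under its centre, x along its length (within 15 deg of world x). Round nests 12 mm deep (floor 8 mm above underside) on its centre line: x = +90 mm grey-floored, 78 mm diameter, for the short pot; x = 0 amber-floored, 62 mm, for the amber bottle; x = -90 mm white-floored, 74 mm, for the white jar.
- bottle_green: green glass-like bottle, closed, with a blue cap: body 44 mm diameter with straight sides up to 66 mm, sloping shoulder to 78 mm, cap 33 mm diameter up to 98 mm, about 0.16 kg. Origin at the centre of its underside, z up its axis. Belongs to no kit; stays where it is.
- beaker: open light-blue plastic beaker, 68 mm rim diameter, 85 mm high, about 0.10 kg. Origin at the centre of its underside. Stays where it is.
Not all that is in view belongs to the job. What is shaped like the bottle_amber but purple is not meant.

How it is judged (in metres and radians):
At the end, for the whole second after the job is handed in: Each kit item is in its own nest: within 13 mm of the nest centre along the tray's x and y, underside less than 12 mm above the tray's underside, tilted under 0.1 rad, at rest, released. The green bottle and beaker are within 30 mm of their starting places, tilted under 0.15 rad (x of pot_tall in the frame of tray_blue between 0.032 and 0.058 m and y of pot_tall in the frame of tray_blue between -0.013 and 0.013 m and z of each of pot_tall, bottle_red in the frame of tray_blue below 0.012 m and angle between each of pot_tall, bottle_red, pot_short, bottle_amber, jar_white's own z axis and vertical below 0.1 rad and linear speed of each of pot_tall, bottle_red, pot_short, bottle_amber, jar_white below 0.02 m/s and contact force between each of pot_tall, bottle_red, pot_short, bottle_amber, jar_white and the fingers below 0.05 N and x of bottle_red in the frame of tray_blue between -0.058 and -0.032 m and y of bottle_red in the frame of tray_blue between -0.013 and 0.013 m and x of pot_short in the frame of tray_yellow between 0.077 and 0.103 m and y of pot_short in the frame of tray_yellow between -0.013 and 0.013 m and z of each of pot_short, bottle_amber, jar_white in the frame of tray_yellow below 0.012 m and x of bottle_amber in the frame of tray_yellow between -0.013 and 0.013 m and y of bottle_amber in the frame of tray_yellow between -0.013 and 0.013 m and x of jar_white in the frame of tray_yellow between -0.103 and -0.077 m and y of jar_white in the frame of tray_yellow between -0.013 and 0.013 m and distance of each of bottle_green, beaker from where it was at the start of the episode below 0.03 m and angle between each of bottle_green, beaker's own z axis and vertical below 0.15 rad); the robot touches nothing.
It fails at once if a kit item is tipped over (more than 0.6 rad) (angle between any of pot_tall, bottle_red, pot_short, bottle_amber, jar_white's own z axis and vertical above 0.6 rad).
It fails at once if the green bottle or the beaker is moved more than 40 mm or tipped over (distance of any of bottle_green, beaker from where it was at the start of the episode above 0.04 m or angle between any of bottle_green, beaker's own z axis and vertical above 0.6 rad).
It also fails if it takes over 131 s, if anything falls off the work surface, if the arm or the gripper's body presses on something with over 40 N, if the wrist force passes 120 N, or if a joint passes its speed limit or range.

ROBOT

A 6-joint arm with a two-finger parallel gripper is mounted at the origin on the work surface. World frame = base frame: x ahead of the robot, y to its left, z up, the work surface at z = 0. Lengths are in mm, angles in degrees, forces in N, time in s.
With the tool pointing down it reaches from about 300 to 850 mm from the base axis. Payload 4.2 kg.
Tool frame: the origin (TCP) lies at the very end of the fingers, on their centre line; the grasp point (between the pads) lies 19 mm behind it (env.tcp_to_grasp is the distance from the TCP to the grasp point, in mm); z points along the fingers, y is the line along which they close (so a half turn about z gives the same grasp; the last joint's range is limited). The gripper opens to 91 mm and grips with 3 to 60 N. Pads are 32 mm wide; open, the fingers measure 118 mm over their backs; the gripper's body (76 mm by 178 mm) begins 60 mm behind the grasp point.
Start: joints at [-66.177, 18.312, 89.639, -0, 72.044, -1.146], TCP at [242.735, -521.274, 178.976] pointing down, gripper open.
Joint ranges: [-177.97, 177.97], [-48.28, 115.42], [12.27, 149.76], [-77.06, 257.06], [2.81, 150.46], [-146.56, 146.56]. Speed limits (degrees/s): [147.25, 147.25, 180, 180, 180, 180].

INTERFACE

Orientations are given as [roll, pitch, yaw] about the fixed x, y, z axes, in that order (R = Rz(yaw) Ry(pitch) Rx(roll)).
In Python, from workcell import env gives the robot as it stands.
- The arm moves only by the tool move_arm, never from a script. Its argument "plan" is a list of rows, each a list of 3 entries, a list of its own where there are three numbers: the shift along the world's x, y, z in cm, then the turn about the world's z in degrees, then the closure, from 0 (fully open) to 1 (shut). In form: [[[x, y, z], turn, claw], ...]. A call has 1 to 5 rows; each row shifts and turns the commanded pose from where the row before left it; what a row does not reach is not made up. A row lasts 1/10 s, in which the tool goes at most 50 mm and 8.59 degrees, less where a joint would pass 70% of its speed; a pose out of reach is approached as far as the arm can. A call is refused whole if a number of a shift passes 5 or a number of a turn 8.59, either way. A call with a gripper value outside its range is refused whole. The fingers move at their own pace and stop on an object; "squeeze" is the grip in N (left out, the last holds). Time passes only in rows, so rows that do not move let the fingers close. It gives the time, the measured TCP pose, the force, the opening and the grip force at its end, in the units of the state.
- env.state(): the state, without advancing time (a new reading comes with each control period).
- env.grab_frame(name): name is "side" or "top" or "wrist"; returns a dict with "frame" (400x640x3 uint8, red, green, blue), "z_map" (400x640 float32, mm along the optical axis (not along the pixel's ray), 0 where there is no reading), "fovy" (degrees; the focal length in pixels is half the picture's height over the tangent of half this angle, whatever the lens; pixels are square), "cx", "cy" (the principal point, pixels), "position" and "orientation" of the camera in the world. Camera axes: x right, y down, z forward; pixel columns grow to the right and rows downward; lengths in mm; the calibration is good to about 2 mm. A picture is of the moment at which its call begins.
- env.job_done(): hands the job in; it is judged then, once.
Trained networks look in a picture, given as the dict that the camera call returned (one of the last four; its "shot" number tells which), for a name from the list of things; names that differ only in an ending like _2 or _b are one class to them, and where a whole thing is asked for, a point or a joint stands for the part that bears it (a point fixed in the world has none). Each returns a list of dicts, best first, with "score" (0 to 1); they miss things now and then, are a little off and sometimes report something else, mostly with a low value. They report only what shows in the picture. A call takes as long as a camera call. They do not tell look-alikes from the thing itself.
- env.search_frame(picture, label): "point" ([column, row] in pixels, amid what is visible of it).
- env.landmark_of(picture, label): "point" ([column, row] in pixels: a listed point, or the origin of a listed thing).
The state is a dict: "time_s": time; "qpos": joint angles; "qvel": joint speeds; "effort": joint torques, N m; "ee_pos": TCP position; "ee_rot": TCP orientation; "force": force on the tool from outside, world axes, zero at the start; "torque": the same for the moment, N m; "gripper_width": finger opening in mm; "gripper_force": force on a finger pad.
Only numpy, scipy, OpenCV 4.12 (cv2) and the standard library are available. Lean on these libraries where they do the work, as an engineer would, in place of code of your own. Each camera call takes 0.05 s, during which the arm holds its last target. There are 200 camera calls.

## Working session

There is one attempt and no reset: what is moved stays moved. The work goes in short steps, Python scripts to look and compute and a tool call to move; the robot and the scene stay as the last step left them, time stands still between calls to the robot, and variables do not carry over. Pictures are saved under pics/ and viewed, at most 14 in all, crops included, and the job is handed in when it is done.

Besides the shell and the picture viewer there is one more tool, called after "Emit:" by a JSON object that holds its "method" and its "body". move_arm: Moves the arm, as the interface text tells. Its arguments: {"type":"object","properties":{"plan":{"type":"array","items":{"type":"array"}},"squeeze":{"type":"number"}},"required":["plan"]}

```bash
mkdir -p pics; ls
cat > h.py <<'E'
import numpy as np, cv2
from scipy.spatial.transform import Rotation as R
from workcell import env
def cam(p):
    f=200/np.tan(np.radians(p['fovy'])/2); o=np.array(p['orientation'],float)
    M=R.from_euler('xyz',o,degrees=True).as_matrix() if o.shape==(3,) else (o if o.shape==(3,3) else None)
    return f,M,np.array(p['position'])
def cloud(p):
    f,M,t=cam(p); z=p['z_map']; v,u=np.mgrid[:400,:640]
    P=np.stack([(u-p['cx'])/f*z,(v-p['cy'])/f*z,z],-1)@M.T+t
    P[z==0]=np.nan
    return P
def ray(p,uv,h):
    f,M,t=cam(p); d=M@np.array([(uv[0]-p['cx'])/f,(uv[1]-p['cy'])/f,1]); return t+d*(h-t[2])/d[2]
E
python3 - <<'E'
from h import *
for n in ['top','side']:
    p=env.grab_frame(n); cv2.imwrite(f'pics/{n}0.png',p['frame'][...,::-1]); print(n,p['fovy'],p['cx'],p['cy'],p['position'],p['orientation'])
    P=cloud(p); np.save(f'{n}.npy',P); np.save(f'{n}_rgb.npy',p['frame'])
    for l in 'pot_tall pot_short bottle_red bottle_amber jar_white tray_blue tray_yellow bottle_green beaker'.split():
        for d in env.search_frame(p,l)[:3]:
            u,v=[int(round(x)) for x in d['point']]; print(l,round(d['score'],2),(u,v),np.round(P[v,u]))
print(env.state())
E
```

```text
pics
top 45.303895931592216 318.84054967992256 193.7047331957028 [516.78710212 -16.60137442 948.91587687] [-174.872754      1.26444993  -88.39514958]
pot_tall 0.57 (249, 268) [458. 123. 100.]
pot_short 0.83 (254, 214) [554. 123.  72.]
pot_short 0.71 (382, 160) [ 660. -110.   72.]
bottle_red 0.92 (392, 215) [ 558. -126.   99.]
bottle_amber 0.84 (386, 155) [ 665. -114.  100.]
bottle_amber 0.69 (368, 116) [737. -81.  93.]
bottle_amber 0.33 (391, 274) [ 448. -138.    4.]
jar_white 0.93 (317, 215) [556.   8.  55.]
jar_white 0.59 (390, 272) [ 452. -136.    2.]
tray_blue 0.71 (453, 237) [ 523. -254.   20.]
tray_yellow 0.74 (177, 233) [516. 284.   9.]
beaker 0.73 (452, 239) [ 519. -252.   20.]
beaker 0.63 (390, 273) [ 450. -136.    5.]
side 42.76875982772908 321.62488470242164 200.92111448420485 [202.84783809 937.43333567 650.54113641] [-119.86405886    0.35722331 -157.43563019]
pot_tall 0.86 (360, 250) [452. 150.  66.]
pot_short 0.96 (317, 247) [542. 155.  53.]
bottle_red 0.63 (356, 182) [ 554. -117.   67.]
bottle_amber 0.91 (281, 182) [735. -69.  55.]
bottle_amber 0.63 (309, 180) [ 672. -1
[... 201 characters left out ...]
 (400, 193) [439. -99.  69.]
{'time_s': 1.0, 'qpos': array([-6.61768512e+01,  1.83122496e+01,  8.96393908e+01,  1.57416814e-03,
        7.20429823e+01, -1.14544557e+00]), 'qvel': array([0.00028701, 0.11855825, 0.00918902, 0.10039936, 0.04147158,
       0.0449836 ]), 'effort': array([-8.75581954e-04, -4.12364137e+01, -2.32234329e+01,  7.27433385e-02,
        3.79482773e-02,  2.49094132e-07]), 'ee_pos': array([ 242.74287968, -521.27477047,  178.96976585]), 'ee_rot': array([ 1.79994594e+02, -1.38973847e-03,  2.49681092e+01]), 'force': array([ 0.08260224,  0.55465457, -0.23270825]), 'torque': array([ 0.03675757, -0.00769804, -0.04329377]), 'gripper_force': 0.0, 'gripper_width': 91.2341754570171}
```

View pics/top0.png

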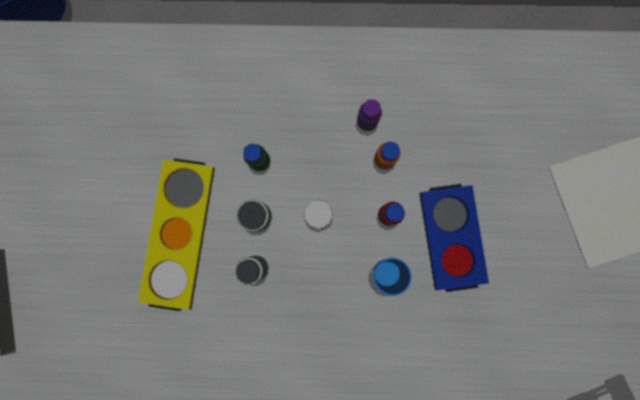

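Run:
```python
import cv2
a=cv2.imread('pics/side0.png');cv2.imwrite('pics/sidec.png',cv2.resize(a[120:370,200:480],None,fx=2.4,fy=2.4))
```

```text
(no output)
```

View pics/sidec.png

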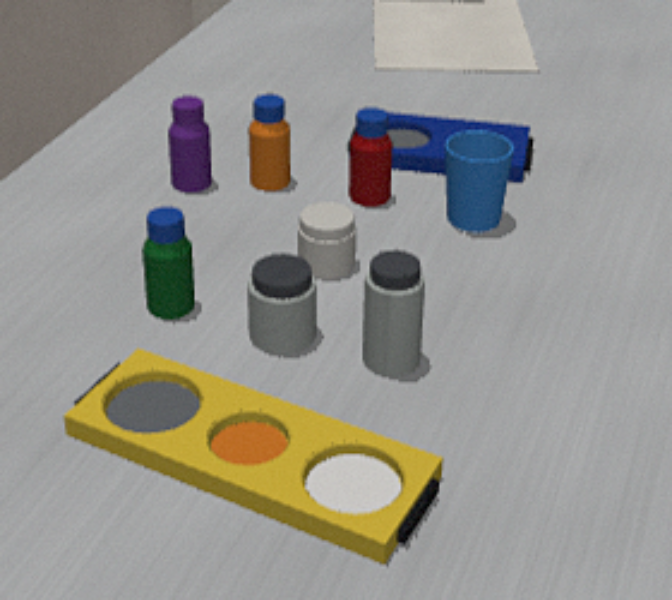

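The orange bottle is amber: top (388,155), side (309,180). The look-alike at top (369,114), side (281,182) is purple and not meant, and the enlarged crop confirms that. The green bottle is at (256,157), the beaker at (391,276) and the pots at (254,215) short and (251,270) tall. The jar is at (318,214) and red at (392,213).

Run:
```python
from h import *
P=np.load('top.npy'); rgb=np.load('top_rgb.npy')
S=np.load('side.npy')
ok=~np.isnan(P[...,0]); print('table z',np.nanmedian(P[150:300,300:350,2]))
for n,x,y,h,d in [('tall',458,123,100,42),('short',554,123,70,52),('red',558,-126,98,33),('amber',665,-114,98,33),('jar',556,8,55,52),('green',650,120,98,33),('beaker',450,-136,85,68),('purple',735,-81,98,33)]:
    r=[]
    for Q in (P,S):
        m=(np.hypot(Q[...,0]-x,Q[...,1]-y)<42)&(abs(Q[...,2]-h)<7)
        q=Q[m][:,:2].astype(np.float32)
        lo,hi=np.percentile(q,1,0),np.percentile(q,99,0)
        r+=[np.round((lo+hi)/2,1),np.round(hi-lo,1)]
    print(n,*r)
hsv=cv2.cvtColor(rgb,cv2.COLOR_RGB2HSV)
for n,lo,hi in [('yellow',(24,120,60),(34,255,255)),('blue',(112,150,40),(125,255,255))]:
    m=cv2.inRange(hsv,lo,hi)>0; m&=(abs(P[...,2]-20)<6)
    m=cv2.morphologyEx(m.astype(np.uint8),cv2.MORPH_OPEN,np.ones((3,3)))
    k,lab,st,ce=cv2.connectedComponentsWithStats(m); m=lab==1+np.argmax(st[1:,4])
    q=P[m]; print(n,m.sum(),np.median(q[:,2]),cv2.minAreaRect(q[:,:2].astype(np.float32)))
for n,lo,hi,(u0,v0) in [('yg',(0,0,60),(180,60,115),(183,188)),('amb',(5,150,60),(18,255,255),(176,233)),('wh',(0,0,150),(180,60,255),(168,280)),('bg',(0,0,60),(180,60,125),(450,214)),('red',(0,150,60),(10,255,255),(458,260))]:
    m=cv2.inRange(hsv,lo,hi); k,lab,st,ce=cv2.connectedComponentsWithStats(m); l=lab[v0,u0]
    pr=[0,0,0]
    x0,y0,w,hh,a=st[l]; 
    pp=cam and None
    q=P[lab==l]; print(n,l,a,np.round(np.median(q,0),1),np.round((np.percentile(q,1,0)+np.percentile(q,99,0))/2,1),np.round(np.percentile(q,99,0)-np.percentile(q,1,0),1))
```

```text
table z 1.1170662342403261
tall [452.7 126.9] [38.2 38.6] [451.9 128.3] [38.9 41.1]
short [553.4 128.9] [48.6 47.9] [552.7 129.8] [48.4 50. ]
red [ 564.4 -130.5] [30.3 30.1] [ 563.  -130.5] [29.6 33.7]
amber [ 674.4 -121. ] [31.1 31.4] [ 674.4 -121.2] [33.2 33.6]
jar [558.5   7.6] [48.4 48.3] [558.1   6.8] [48.4 49.3]
green [664.8 127.8] [29.8 30.6] [663.9 128.5] [30.2 30.6]
beaker [ 449.8 -128.6] [65.3 65.6] [ 449.7 -130.4] [64.5 68.8]
purple [751.5 -84.8] [31.4 30.4] [750.6 -85.3] [31.7 32.7]
yellow 4310 20.769457317464912 ((515.0368041992188, 283.0369873046875), (100.9622802734375, 284.8424987792969), 83.55583953857422)
blue 3269 20.87992431897203 ((522.959716796875, -254.8226318359375), (192.6429443359375, 99.53192901611328), 9.476109504699707)
yg 40 1040 [nan nan nan] [nan nan nan] [nan nan nan]
amb 5 654 [nan nan nan] [nan nan nan] [nan nan nan]
wh 508 461 [nan nan nan] [nan nan nan] [nan nan nan]
bg 3001 839 [nan nan nan] [nan nan nan] [nan nan nan]
red 44 4 [ 478.9 -267.3    8.3] [ 478.9 -268.4    7.5] [3.7 4.8 3.9]
```

Emit:
{"method": "move_arm", "body": {"plan": [[[3.1,3.8,0],-5,0],[[3.1,3.8,0],-5,0],[[3.1,3.8,0],-5,0],[[3.1,3.8,0],-5,0],[[3.1,3.8,0],-5,0]], "squeeze": 25}}

```text
time_s: 1.5
ee_pos: [398.7, -329.7, 179.2]
ee_rot: [180.0, -0.0, -0.3]
force: [1.2, -0.4, -0.2]
gripper_width: 91.2
gripper_force: 0.0
```

Emit:
{"method": "move_arm", "body": {"plan": [[[3.1,3.8,0],0,0],[[3.1,3.8,0],0,0],[[3.1,3.8,0],0,0],[[3.1,3.8,0],0,0],[[3.1,3.8,0],0,0]]}}

```text
time_s: 2.0
ee_pos: [553.8, -139.5, 179.2]
ee_rot: [180.0, -0.0, -0.0]
force: [0.6, -1.3, -0.4]
gripper_width: 91.0
gripper_force: 0.0
```

Emit:
{"method": "move_arm", "body": {"plan": [[[1.15,1.1,-2],0,0],[[0,0,0],0,0],[[0,0,0],0,0]]}}

```text
time_s: 2.3
ee_pos: [563.7, -130.3, 158.6]
ee_rot: [180.0, 0.1, 0.0]
force: [-0.3, -0.5, 0.3]
gripper_width: 90.9
gripper_force: 0.0
```

Emit:
{"method": "move_arm", "body": {"plan": [[[0,0,-5],0,0],[[0,0,-5],0,0],[[0,0,-2.3],0,0],[[0,0,-1],0,0],[[0,0,0],0,0]]}}

```text
time_s: 2.8
ee_pos: [563.6, -131.3, 25.8]
ee_rot: [180.0, 0.1, -0.1]
force: [0.7, -0.1, 0.3]
gripper_width: 91.4
gripper_force: 0.0
```

Emit:
{"method": "move_arm", "body": {"plan": [[[0,0,0],0,1],[[0,0,0],0,1],[[0,0,0],0,1],[[0,0,0],0,1],[[0,0,0],0,1]]}}

```text
time_s: 3.3
ee_pos: [564.5, -130.3, 26.5]
ee_rot: [180.0, -0.0, -0.0]
force: [-0.0, -0.7, 0.2]
gripper_width: 54.1
gripper_force: 0.0
```

Emit:
{"method": "move_arm", "body": {"plan": [[[0,0,0],0,1],[[0,0,0],0,1],[[0,0,0],0,1],[[0,0,0],0,1],[[0,0,0],0,1]]}}

```text
time_s: 3.8
ee_pos: [564.3, -130.4, 26.1]
ee_rot: [180.0, -0.0, -0.0]
force: [-0.4, -0.5, 0.5]
gripper_width: 42.4
gripper_force: 25.0
```

Emit:
{"method": "move_arm", "body": {"plan": [[[0,0,1],0,1],[[0,0,3],0,1],[[0,0,4],0,1],[[0,0,4],0,1],[[0,0,0],0,1]]}}

```text
time_s: 4.3
ee_pos: [568.1, -131.1, 152.5]
ee_rot: [179.8, -0.7, -0.0]
force: [-0.3, -0.1, -0.7]
gripper_width: 41.9
gripper_force: 25.0
```

Emit:
{"method": "move_arm", "body": {"plan": [[[-2.1,-3.3,0],3,1],[[-2.1,-3.3,0],3,1],[[-2.1,-3.3,0],3,1],[[-2.2,-3.3,0],0.5,1],[[0,0,0],0,1]]}}

```text
time_s: 4.8
ee_pos: [476.2, -265.1, 145.4]
ee_rot: [180.0, 0.2, 9.2]
force: [-0.4, 0.0, -0.7]
gripper_width: 42.2
gripper_force: 25.0
```

Emit:
{"method": "move_arm", "body": {"plan": [[[0,0,-4],0,1],[[0,0,-4],0,1],[[0,0,-1],0,1],[[0,0,0],0,1],[[0,0,0],0,1]]}}

```text
time_s: 5.3
ee_pos: [480.6, -262.6, 57.3]
ee_rot: [179.9, -0.1, 9.5]
force: [0.5, 0.7, -0.8]
gripper_width: 42.6
gripper_force: 25.0
```

Run:
```python
from h import *
for n in ('top','side'):
    p=env.grab_frame(n); P=cloud(p); cv2.imwrite(f'pics/{n}1.png',p['frame'][...,::-1])
a=cv2.imread('pics/top1.png');b=cv2.imread('pics/side1.png')
cv2.imwrite('pics/c1.png',cv2.resize(np.hstack([a[150:330,380:520],b[100:280,300:480]]),None,fx=2.4,fy=2.4))
```

```text
(no output)
```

View pics/c1.png

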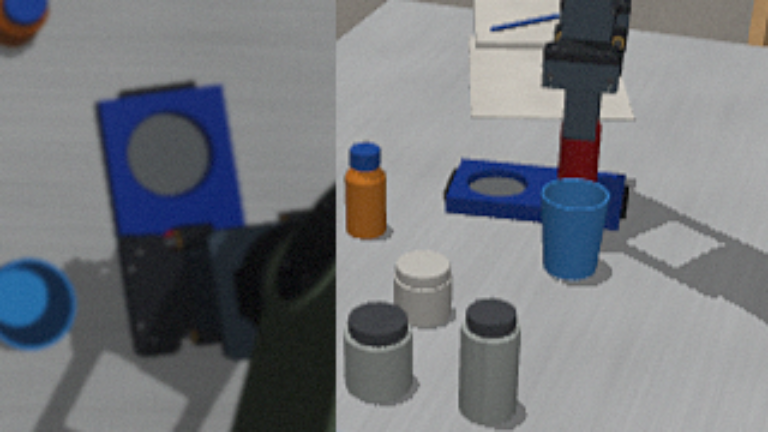

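The red bottle is held upright over the red nest and the beaker is clear of the gripper body. Lowering it in.

Emit:
{"method": "move_arm", "body": {"plan": [[[0,0,-1],0,1],[[0,0,-0.6],0,1],[[0,0,-0.5],0,1],[[0,0,0],0,1],[[0,0,0],0,1]]}}

```text
time_s: 5.9
ee_pos: [479.1, -262.2, 34.8]
ee_rot: [-180.0, 0.0, 9.5]
force: [-0.8, 0.2, -0.5]
gripper_width: 42.5
gripper_force: 25.0
```

Emit:
{"method": "move_arm", "body": {"plan": [[[0,0,0],0,0.7],[[0,0,0],0,0.4],[[0,0,0],0,0],[[0,0,0],0,0],[[0,0,0],0,0]]}}

```text
time_s: 6.4
ee_pos: [479.3, -262.3, 35.1]
ee_rot: [180.0, -0.0, 9.5]
force: [-0.4, 0.9, 0.4]
gripper_width: 71.3
gripper_force: 0.0
```

Emit:
{"method": "move_arm", "body": {"plan": [[[0,0,0],0,0],[[0,0,2],0,0],[[0,0,4],0,0],[[0,0,4],0,0],[[0,0,2],0,0]]}}

```text
time_s: 6.9
ee_pos: [480.8, -263.1, 158.6]
ee_rot: [179.8, -0.3, 9.5]
force: [0.1, 0.3, 0.4]
gripper_width: 91.5
gripper_force: 0.0
```

Emit:
{"method": "move_arm", "body": {"plan": [[[3.9,2.8,0],-1.9,0],[[3.9,2.8,0],-1.9,0],[[3.9,2.8,0],-1.9,0],[[3.9,2.8,0],-1.9,0],[[3.9,2.9,0],-1.9,0]]}}

```text
time_s: 7.4
ee_pos: [675.5, -120.1, 155.0]
ee_rot: [180.0, -0.0, -0.1]
force: [0.8, -0.8, -0.3]
gripper_width: 91.1
gripper_force: 0.0
```

Emit:
{"method": "move_arm", "body": {"plan": [[[0,0,0],0,0],[[0,0,-5],0,0],[[0,0,-5],0,0],[[0,0,-1.9],0,0],[[0,0,-1],0,0]]}}

```text
time_s: 7.9
ee_pos: [671.7, -121.4, 23.0]
ee_rot: [-180.0, 0.3, -0.0]
force: [-0.9, -0.3, 0.6]
gripper_width: 91.4
gripper_force: 0.0
```

Emit:
{"method": "move_arm", "body": {"plan": [[[0,0,0],0,0],[[0,0,0],0,1],[[0,0,0],0,1],[[0,0,0],0,1],[[0,0,0],0,1]]}}

```text
time_s: 8.4
ee_pos: [674.8, -121.4, 27.1]
ee_rot: [180.0, -0.1, -0.0]
force: [-0.5, -0.3, 0.1]
gripper_width: 62.0
gripper_force: 0.0
```

Emit:
{"method": "move_arm", "body": {"plan": [[[0,0,0],0,1],[[0,0,0],0,1],[[0,0,0],0,1],[[0,0,0],0,1],[[0,0,0],0,1]]}}

```text
time_s: 8.9
ee_pos: [674.3, -121.5, 26.1]
ee_rot: [180.0, -0.0, -0.0]
force: [-0.1, -0.5, 0.8]
gripper_width: 42.0
gripper_force: 25.0
```

Emit:
{"method": "move_arm", "body": {"plan": [[[0,0,1],0,1],[[0,0,3],0,1],[[0,0,4],0,1],[[0,0,4],0,1],[[0,0,1],0,1]]}}

```text
time_s: 9.4
ee_pos: [677.0, -121.6, 162.0]
ee_rot: [179.9, -0.6, -0.0]
force: [0.1, 0.2, -1.8]
gripper_width: 42.3
gripper_force: 25.0
```

Emit:
{"method": "move_arm", "body": {"plan": [[[-1.6,4,0],-1.3,1],[[-1.6,4,0],-1.3,1],[[-1.6,4,0],-1.3,1],[[-1.6,4,0],-1.3,1],[[-1.6,4,0],-1.3,1]]}}

```text
time_s: 9.9
ee_pos: [592.6, 80.2, 155.0]
ee_rot: [180.0, 0.1, -6.6]
force: [-0.6, 0.8, -1.6]
gripper_width: 42.4
gripper_force: 25.0
```

Emit:
{"method": "move_arm", "body": {"plan": [[[-1.6,4,0],0,1],[[-1.6,4,0],0,1],[[-1.6,4,0],0,1],[[-1.6,4.2,0],0,1],[[-1.5,4.2,0],0,1]]}}

```text
time_s: 10.4
ee_pos: [513.5, 283.9, 155.1]
ee_rot: [179.9, 0.1, -6.5]
force: [1.1, 0.4, -1.5]
gripper_width: 42.3
gripper_force: 25.0
```

Emit:
{"method": "move_arm", "body": {"plan": [[[0,0,0],0,1],[[0,0,-4],0,1],[[0,0,-4],0,1],[[0,0,-1.5],0,1],[[0,0,0],0,1]]}}

```text
time_s: 10.9
ee_pos: [512.7, 280.8, 57.4]
ee_rot: [179.7, 0.4, -6.6]
force: [-0.2, -0.6, -0.6]
gripper_width: 42.2
gripper_force: 25.0
```

Run:
```python
from h import *
b=env.grab_frame('side')['frame'][...,::-1]
cv2.imwrite('pics/c2.png',cv2.resize(b[100:380,200:500],None,fx=2,fy=2)); s=env.state(); print(s['ee_pos'],s['gripper_width'])
```

```text
[514.36716345 281.65229939  59.56180304] 42.33044635499042
```

View pics/c2.png

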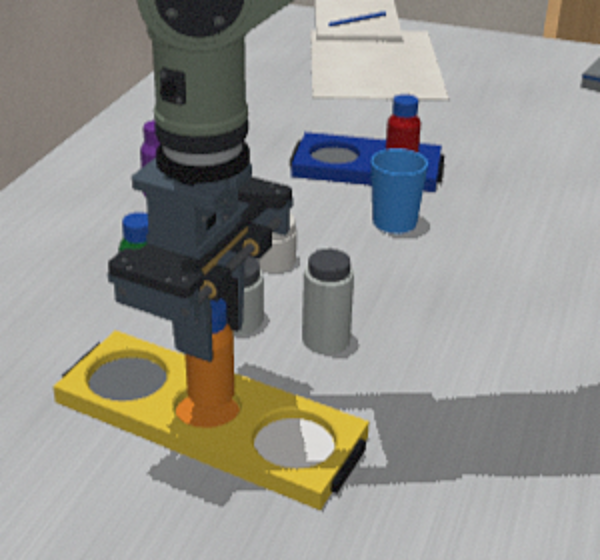

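The amber bottle is upright over its nest and the red bottle stands in its own. Lowering, releasing, rising.

Emit:
{"method": "move_arm", "body": {"plan": [[[0,0,-1],0,1],[[0,0,-1],0,1],[[0,0,-0.6],0,1],[[0,0,0],0,1],[[0,0,0],0,1]]}}

```text
time_s: 11.45
ee_pos: [515.3, 282.8, 35.1]
ee_rot: [-180.0, -0.0, -6.5]
force: [-0.0, 0.0, -1.6]
gripper_width: 42.2
gripper_force: 25.0
```

Emit:
{"method": "move_arm", "body": {"plan": [[[0,0,0],0,0.7],[[0,0,0],0,0.4],[[0,0,0],0,0],[[0,0,0],0,0],[[0,0,0],0,0]]}}

```text
time_s: 11.95
ee_pos: [515.4, 282.8, 35.2]
ee_rot: [-180.0, -0.0, -6.5]
force: [-0.4, -0.6, 0.6]
gripper_width: 71.7
gripper_force: 0.0
```

Emit:
{"method": "move_arm", "body": {"plan": [[[0,0,0],0,0],[[0,0,2],0,0],[[0,0,4],0,0],[[0,0,4],0,0],[[0,0,2],0,0]]}}

```text
time_s: 12.45
ee_pos: [516.8, 283.6, 158.8]
ee_rot: [-179.8, -0.3, -6.5]
force: [-0.0, 0.1, -0.5]
gripper_width: 91.1
gripper_force: 0.0
```

Emit:
{"method": "move_arm", "body": {"plan": [[[-1.6,-3.9,0],2,0],[[-1.6,-3.9,0],2,0],[[-1.6,-3.9,0],2,0],[[-1.5,-3.8,0],0.5,0],[[0,0,0],0,0]]}}

```text
time_s: 12.95
ee_pos: [449.8, 124.3, 155.1]
ee_rot: [179.9, 0.1, -0.2]
force: [0.5, -0.2, 0.3]
gripper_width: 91.3
gripper_force: 0.0
```

Emit:
{"method": "move_arm", "body": {"plan": [[[0,0,0],0,0],[[0,0,-5],0,0],[[0,0,-5],0,0],[[0,0,-1.6],0,0],[[0,0,-0.5],0,0]]}}

```text
time_s: 13.45
ee_pos: [451.2, 128.5, 31.6]
ee_rot: [179.9, 0.3, 0.0]
force: [1.3, 0.9, -0.1]
gripper_width: 91.5
gripper_force: 0.0
```

Emit:
{"method": "move_arm", "body": {"plan": [[[0,0,0],0,0],[[0,0,0],0,1],[[0,0,0],0,1],[[0,0,0],0,1],[[0,0,0],0,1]], "squeeze": 35}}

```text
time_s: 13.95
ee_pos: [452.7, 127.9, 34.7]
ee_rot: [-180.0, -0.1, -0.0]
force: [-0.2, -0.5, 1.5]
gripper_width: 61.7
gripper_force: 0.0
```

Emit:
{"method": "move_arm", "body": {"plan": [[[0,0,0],0,1],[[0,0,0],0,1],[[0,0,0],0,1],[[0,0,0],0,1],[[0,0,0],0,1]]}}

```text
time_s: 14.45
ee_pos: [452.4, 127.6, 34.2]
ee_rot: [180.0, -0.0, -0.0]
force: [-0.1, -1.9, 3.6]
gripper_width: 49.2
gripper_force: 35.0
```

Emit:
{"method": "move_arm", "body": {"plan": [[[0,0,1],0,1],[[0,0,3],0,1],[[0,0,4],0,1],[[0,0,4],0,1],[[0,0,1],0,1]]}}

```text
time_s: 14.95
ee_pos: [454.7, 128.6, 168.1]
ee_rot: [-179.9, -0.5, -0.0]
force: [0.9, -0.6, -3.0]
gripper_width: 49.3
gripper_force: 35.0
```

Emit:
{"method": "move_arm", "body": {"plan": [[[1.1,-3.7,0],1.9,1],[[1.1,-3.7,0],1.9,1],[[1.1,-3.7,0],1.9,1],[[1.1,-3.7,0],1.9,1],[[1.1,-3.7,0],1.9,1]]}}

```text
time_s: 15.45
ee_pos: [506.3, -58.4, 162.4]
ee_rot: [-179.9, 0.2, 9.5]
force: [0.5, 0.2, -2.9]
gripper_width: 48.8
gripper_force: 35.0
```

Emit:
{"method": "move_arm", "body": {"plan": [[[1.2,-3.8,0],0,1],[[1.2,-3.8,0],0,1],[[1.2,-3.8,0],0,1],[[1.2,-3.8,0],0,1],[[1.2,-3.8,0],0,1]]}}

```text
time_s: 15.95
ee_pos: [566.5, -248.3, 161.9]
ee_rot: [-179.9, 0.2, 9.5]
force: [0.5, 0.5, -3.1]
gripper_width: 49.0
gripper_force: 35.0
```

Emit:
{"method": "move_arm", "body": {"plan": [[[0,0,0],0,1],[[0,0,-4],0,1],[[0,0,-4],0,1],[[0,0,-2],0,1],[[0,0,0],0,1]]}}

```text
time_s: 16.45
ee_pos: [563.3, -245.0, 58.9]
ee_rot: [-179.6, 0.5, 9.5]
force: [-0.8, 0.9, -2.9]
gripper_width: 48.8
gripper_force: 35.0
```

Run:
```python
from h import *
b=env.grab_frame('side')['frame'][...,::-1]
cv2.imwrite('pics/c3.png',cv2.resize(b[80:350,200:500],None,fx=2,fy=2)); s=env.state(); print(s['ee_pos'],s['gripper_width'],s['force'])
```

```text
[ 565.36480908 -245.91899886   61.5174281 ] 49.064495207217405 [-0.10635707  0.90909524 -1.75539596]
```

View pics/c3.png

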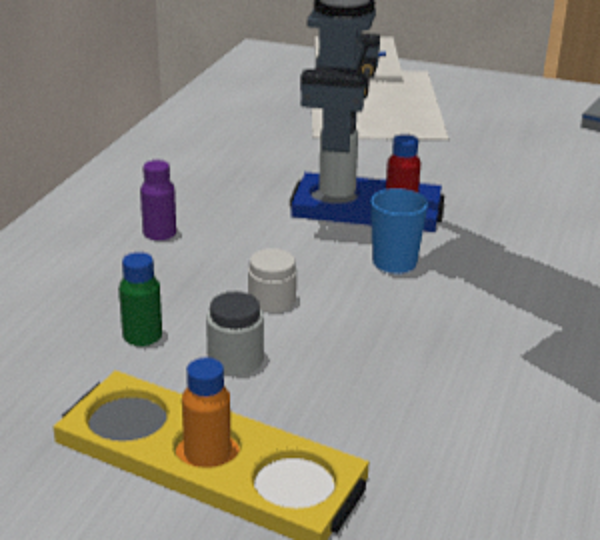

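The amber bottle is seated. The tall pot hangs over the grey nest of the blue tray, so I lower it and release.

Emit:
{"method": "move_arm", "body": {"plan": [[[0,0,0],0,1],[[0,0,-1],0,1],[[0,0,-0.6],0,1],[[0,0,-0.5],0,1],[[0,0,0],0,1]]}}

```text
time_s: 17.0
ee_pos: [567.1, -247.2, 42.7]
ee_rot: [-180.0, 0.0, 9.5]
force: [0.2, -1.1, -2.8]
gripper_width: 49.1
gripper_force: 35.0
```

Emit:
{"method": "move_arm", "body": {"plan": [[[0,0,0],0,1],[[0,0,0],0,0.7],[[0,0,0],0,0.4],[[0,0,0],0,0],[[0,0,0],0,0]]}}

```text
time_s: 17.5
ee_pos: [567.7, -247.5, 43.6]
ee_rot: [180.0, -0.1, 9.5]
force: [-0.0, -0.3, -0.3]
gripper_width: 67.9
gripper_force: 0.0
```

Emit:
{"method": "move_arm", "body": {"plan": [[[0,0,0],0,0],[[0,0,1.2],0,0],[[0,0,4],0,0],[[0,0,4],0,0],[[0,0,2],0,0]]}}

```text
time_s: 18.0
ee_pos: [569.1, -248.1, 160.0]
ee_rot: [179.8, -0.3, 9.5]
force: [0.8, -0.7, 1.3]
gripper_width: 91.2
gripper_force: 0.0
```

Emit:
{"method": "move_arm", "body": {"plan": [[[-0.2,4.2,0],-2.5,0],[[-0.2,4.2,0],-2.5,0],[[-0.2,4.2,0],-2.5,0],[[-0.2,4.2,0],-2,0],[[-0.1,4.3,0],0,0]]}}

```text
time_s: 18.5
ee_pos: [558.1, -34.8, 156.2]
ee_rot: [180.0, -0.1, -0.1]
force: [1.0, -0.5, -0.4]
gripper_width: 91.2
gripper_force: 0.0
```

Emit:
{"method": "move_arm", "body": {"plan": [[[0,4.3,0],0,0],[[0,0,0],0,0],[[0,0,-4],0,0],[[0,0,-4],0,0],[[0,0,-4],0,0]]}}

```text
time_s: 19.0
ee_pos: [559.0, 6.1, 35.0]
ee_rot: [180.0, -0.2, -0.0]
force: [-0.3, -0.9, -0.3]
gripper_width: 91.4
gripper_force: 0.0
```

Emit:
{"method": "move_arm", "body": {"plan": [[[0,0,-1],0,0],[[0,0,-0.8],0,0],[[0,0,0],0,0],[[0,0,0],0,1],[[0,0,0],0,1]], "squeeze": 25}}

```text
time_s: 19.5
ee_pos: [559.6, 6.6, 18.7]
ee_rot: [180.0, -0.2, -0.0]
force: [-0.2, -0.5, 0.4]
gripper_width: 78.4
gripper_force: 0.0
```

Emit:
{"method": "move_arm", "body": {"plan": [[[0,0,0],0,1],[[0,0,0],0,1],[[0,0,0],0,1],[[0,0,0],0,1],[[0,0,0],0,1]]}}

```text
time_s: 20.0
ee_pos: [558.4, 6.7, 17.2]
ee_rot: [180.0, -0.0, -0.0]
force: [-0.2, 0.5, 2.6]
gripper_width: 50.0
gripper_force: 25.0
```

Run:
```python
from h import *
b=env.grab_frame('side')['frame'][...,::-1]; w=env.grab_frame('wrist')['frame'][...,::-1]
cv2.imwrite('pics/c4.png',np.hstack([cv2.resize(b[130:290,260:400],(350,400)),cv2.resize(w,(440,275)).copy() if 0 else cv2.resize(w[:, 120:520],(400,400))])); s=env.state(); print(s['ee_pos'],s['gripper_width'],s['force'],s['gripper_force'])
```

```text
[558.35660083   6.7585106   17.21731578] 50.30523081702877 [-0.87110863 -0.91694179  3.63695617] 25.00054121017456
```

View pics/c4.png

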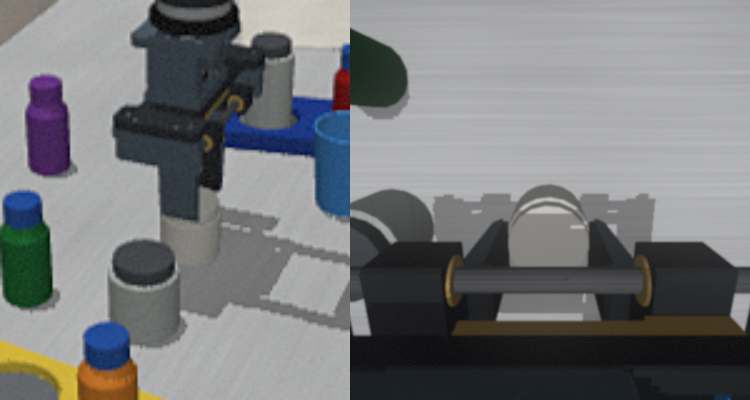

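Emit:
{"method": "move_arm", "body": {"plan": [[[0,0,0.5],0,1],[[0,0,0.5],0,1],[[0,0,1],0,1],[[0,0,0],0,1],[[0,0,0],0,1]]}}

```text
time_s: 20.6
ee_pos: [558.5, 6.7, 37.5]
ee_rot: [180.0, -0.1, -0.0]
force: [-0.6, 0.2, -0.9]
gripper_width: 49.9
gripper_force: 25.0
```

Run:
```python
from h import *
b=env.grab_frame('side')['frame'][...,::-1]
cv2.imwrite('pics/c5.png',cv2.resize(b[150:270,290:390],(500,600),interpolation=cv2.INTER_CUBIC)); s=env.state(); print(s['ee_pos'],s['gripper_width'],s['force'],s['gripper_force'])
```

```text
[558.18873016   6.71610999  37.09139528] 50.47238827053387 [-0.06061433  0.8401705  -0.66852294] 24.999840259552002
```

View pics/c5.png

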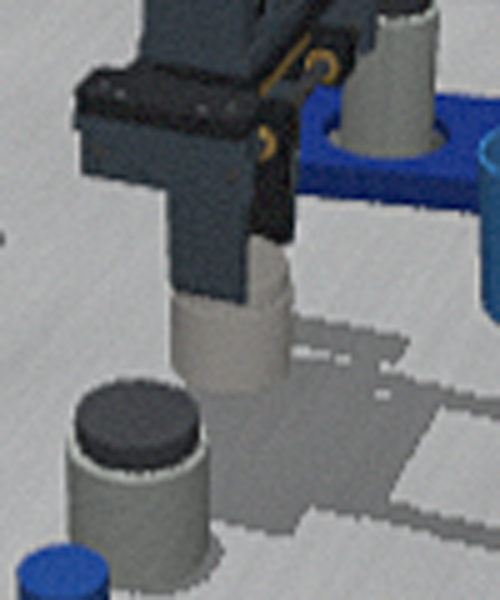

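Run:
```python
from h import *
for n in ('side','top'):
    p=env.grab_frame(n); P=cloud(p); f=p['frame'].astype(int)
    m=(abs(P[...,0]-558)<60)&(abs(P[...,1]-7)<75)&(P[...,2]>-5)
    dark=m&(f.sum(-1)<260)&(P[...,2]>8); light=m&(f.sum(-1)>330)&(P[...,2]>6)
    print(n,'dark',dark.sum(),np.round(np.percentile(P[dark][:,2],[1,5,10,25]),1),'light z',np.round(np.percentile(P[light][:,2],[1,5,50,95,99]),1), np.round(np.nanpercentile(P[light],[2,98],axis=0),1))
    if n=='side':
        for v in range(195,235,2):
            u=333; print(v,[ (np.round(P[v,u]).tolist(),f[v,u].sum()) for u in (328,336,344)])
```

```text
side dark 6420 [ 82.  109.2 170.7 228.5] light z [ 22.8  25.7  57.  464.8 495.8] [[519.   -8.4  23.7]
 [593.4  63.  489.4]]
195 [([564.0, 40.0, 110.0], np.int64(180)), ([546.0, 40.0, 114.0], np.int64(165)), ([549.0, -20.0, 82.0], np.int64(59))]
197 [([564.0, 41.0, 105.0], np.int64(174)), ([545.0, 43.0, 111.0], np.int64(154)), ([549.0, -20.0, 77.0], np.int64(62))]
199 [([564.0, 40.0, 100.0], np.int64(186)), ([545.0, 42.0, 105.0], np.int64(164)), ([546.0, -12.0, 76.0], np.int64(367))]
201 [([564.0, 40.0, 95.0], np.int64(168)), ([545.0, 41.0, 100.0], np.int64(158)), ([543.0, -4.0, 76.0], np.int64(376))]
203 [([564.0, 41.0, 90.0], np.int64(162)), ([545.0, 42.0, 95.0], np.int64(172)), ([540.0, 5.0, 76.0], np.int64(386))]
205 [([564.0, 40.0, 85.0], np.int64(168)), ([545.0, 42.0, 90.0], np.int64(170)), ([537.0, 13.0, 76.0], np.int64(383))]
207 [([564.0, 41.0, 80.0], np.int64(159)), ([545.0, 40.0, 84.0], np.int64(168)), ([536.0, 14.0, 71.0], np.int64(365))]
209 [([569.0, 28.0, 67.0], np.int64(315)), ([546.0, 40.0, 79.0], np.int64(124)), ([536.0, 16.0, 68.0], np.int64(339))]
211 [([567.0, 33.
[... 826 characters left out ...]
.0, 32.0, 27.0], np.int64(351)), ([548.0, 33.0, 33.0], np.int64(392)), ([535.0, 17.0, 26.0], np.int64(344))]
227 [([579.0, 4.0, 2.0], np.int64(343)), ([549.0, 29.0, 25.0], np.int64(396)), ([544.0, -10.0, 2.0], np.int64(348))]
229 [([536.0, 112.0, 72.0], np.int64(295)), ([558.0, 5.0, 2.0], np.int64(351)), ([542.0, -5.0, 0.0], np.int64(343))]
231 [([534.0, 116.0, 71.0], np.int64(191)), ([556.0, 11.0, 1.0], np.int64(348)), ([538.0, 6.0, 2.0], np.int64(352))]
233 [([529.0, 127.0, 73.0], np.int64(197)), ([554.0, 18.0, 0.0], np.int64(356)), ([536.0, 12.0, 1.0], np.int64(352))]
top dark 7922 [403.6 422.8 428.3 437.5] light z [417.6 429.7 458.4 502.5 503.5] [[498.9  49.2 420.6]
 [591.8  64.6 503.3]]
```

The depth shows the fingertips about 35 to 40 mm above the reported TCP, so the jar is held only by its lid. I'll set it back down, release it and measure the tips.

Emit:
{"method": "move_arm", "body": {"plan": [[[0,0,-1],0,1],[[0,0,-0.5],0,1],[[0,0,-0.4],0,1],[[0,0,0],0,1],[[0,0,0],0,0.7]]}}

```text
time_s: 21.25
ee_pos: [558.2, 6.7, 17.6]
ee_rot: [180.0, 0.0, -0.0]
force: [0.2, -0.5, -0.5]
gripper_width: 50.1
gripper_force: 25.0
```

Emit:
{"method": "move_arm", "body": {"plan": [[[0,0,0],0,0.4],[[0,0,0],0,0],[[0,0,0],0,0],[[0,0,0],0,0],[[0,0,0],0,0]]}}

```text
time_s: 21.75
ee_pos: [558.3, 6.7, 18.0]
ee_rot: [180.0, -0.0, -0.0]
force: [-0.2, 0.2, -0.1]
gripper_width: 83.8
gripper_force: 0.0
```

Emit:
{"method": "move_arm", "body": {"plan": [[[0,0,3],0,0],[[0,0,3],0,0],[[0,0,0],0,0],[[0,0,0],0,0],[[0,0,0],0,0]]}}

```text
time_s: 22.25
ee_pos: [557.3, 6.7, 77.0]
ee_rot: [180.0, 0.1, -0.0]
force: [0.9, -0.7, -0.3]
gripper_width: 91.1
gripper_force: 0.0
```

Run:
```python
from h import *
s=env.state(); print(s['ee_pos'],s['ee_rot'],s['gripper_width'])
for n in ('side','wrist'):
    p=env.grab_frame(n); P=cloud(p); f=p['frame'].astype(int)
    m=(abs(P[...,0]-558)<60)&(abs(P[...,1]-7)<85)&(f.sum(-1)<230)&(P[...,2]>20)&(P[...,2]<190)
    q=P[m]; print(n,len(q)); 
    for z in range(60,190,10):
        k=q[(q[:,2]>=z)&(q[:,2]<z+10)]
        if len(k): print(z,len(k),np.round(k.min(0)),np.round(k.max(0)), 'near', np.round(np.median(k[k[:,1]>7],0)) if (k[:,1]>7).any() else '')
    J=P[(abs(P[...,0]-558)<40)&(abs(P[...,1]-7)<40)&(abs(P[...,2]-55)<5)]; print('jar',np.round((J.min(0)+J.max(0))/2,1) if len(J) else '')
    cv2.imwrite(f'pics/{n}6.png',p['frame'][...,::-1])
a=cv2.imread('pics/side6.png');b=cv2.imread('pics/wrist6.png')
cv2.imwrite('pics/c6.png',np.hstack([cv2.resize(a[100:280,240:440],(400,360)),cv2.resize(b[:,100:540],(396,360))]))
```

```text
[557.28779176   6.74789615  77.00445338] [ 1.79995973e+02  1.18922417e-01 -3.09450318e-02] 91.12038612059271
side 694
110 67 [540. -49. 113.] [573.  61. 120.] near [555.  59. 117.]
120 118 [539. -47. 120.] [574.  64. 130.] near [556.  60. 125.]
130 102 [539. -47. 130.] [572.  65. 140.] near [554.  61. 136.]
140 97 [539. -52. 140.] [574.  66. 150.] near [555.  62. 145.]
150 100 [539. -53. 150.] [574.  66. 160.] near [555.  62. 155.]
160 89 [539. -51. 160.] [574.  68. 170.] near [555.  64. 165.]
170 99 [539. -48. 170.] [573.  67. 180.] near [556.  64. 175.]
180 22 [540. -48. 180.] [571.  68. 190.] near [551.  67. 181.]
jar [558.7   5.9  55. ]
wrist 6327
110 359 [543. -46. 111.] [575.  59. 120.] near [565.  52. 117.]
120 540 [547. -47. 120.] [575.  60. 130.] near [567.  52. 125.]
130 588 [552. -48. 130.] [575.  61. 140.] near [570.  52. 135.]
140 674 [541. -50. 140.] [575.  62. 150.] near [573.  52. 145.]
150 848 [541. -50. 150.] [575.  63. 160.] near [573.  52. 156.]
160 1570 [540. -51. 160.] [575.  64. 170.] near [555.  54. 167.]
170 869 [540. -51. 170.] [575.  64. 180.] near [555.  55. 175.]
180 879 [547. -44. 180.] [572.  56. 190.] near [560.  55. 185.]
jar [559.4   6.1  53.5]
```

View pics/c6.png

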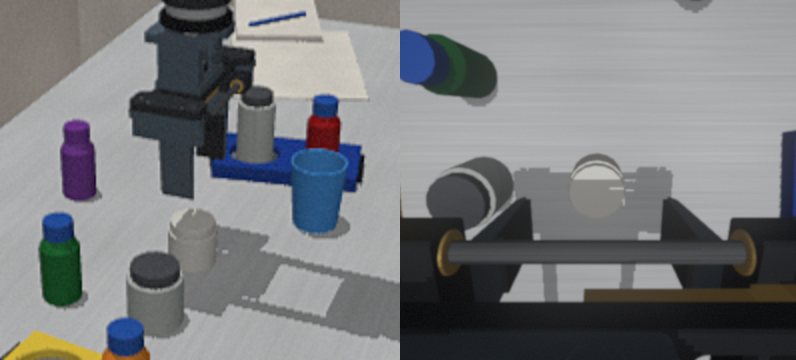

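Both cameras put the fingertips 35 mm above the reported TCP, so I grasp lower from here on. The jar stands upright at about (558, 6).

Emit:
{"method": "move_arm", "body": {"plan": [[[0,-0.1,-4],0,0],[[0,0,-3],0,0],[[0,0,-1.3],0,0],[[0,0,-1],0,0],[[0,0,0],0,0]]}}

```text
time_s: 22.85
ee_pos: [557.8, 5.7, -16.0]
ee_rot: [180.0, 0.1, -0.0]
force: [0.1, 0.7, 0.3]
gripper_width: 91.3
gripper_force: 0.0
```

Emit:
{"method": "move_arm", "body": {"plan": [[[0,0,0],0,1],[[0,0,0],0,1],[[0,0,0],0,1],[[0,0,0],0,1],[[0,0,0],0,1]]}}

```text
time_s: 23.35
ee_pos: [558.5, 5.8, -14.5]
ee_rot: [180.0, -0.1, -0.0]
force: [0.4, -0.2, 3.4]
gripper_width: 55.3
gripper_force: 25.0
```

Emit:
{"method": "move_arm", "body": {"plan": [[[0,0,0],0,1],[[0,0,0],0,1],[[0,0,0],0,1],[[0,0,0],0,1],[[0,0,0],0,1]]}}

```text
time_s: 23.85
ee_pos: [558.5, 5.8, -14.5]
ee_rot: [180.0, -0.0, -0.0]
force: [-0.7, -0.1, 4.5]
gripper_width: 55.8
gripper_force: 25.0
```

Emit:
{"method": "move_arm", "body": {"plan": [[[0,0,1],0,1],[[0,0,3],0,1],[[0,0,4],0,1],[[0,0,4],0,1],[[0,0,1],0,1]]}}

```text
time_s: 24.35
ee_pos: [561.1, 5.7, 119.7]
ee_rot: [180.0, -0.5, -0.0]
force: [0.6, 0.7, -1.3]
gripper_width: 55.3
gripper_force: 25.0
```

Emit:
{"method": "move_arm", "body": {"plan": [[[-1.9,4.1,0],-1.3,1],[[-1.9,4.1,0],-1.3,1],[[-1.9,4.1,0],-1.3,1],[[-1.9,4.1,0],-1.3,1],[[-1.9,4.1,0],-1.3,1]]}}

```text
time_s: 24.85
ee_pos: [461.5, 211.7, 114.1]
ee_rot: [179.9, 0.1, -6.6]
force: [0.4, 0.8, -0.9]
gripper_width: 55.3
gripper_force: 25.0
```

Emit:
{"method": "move_arm", "body": {"plan": [[[-1.9,4.1,0],0,1],[[-1.9,4.1,0],0,1],[[0,0,0],0,1],[[0,0,-4],0,1],[[0,0,-4],0,1]]}}

```text
time_s: 25.35
ee_pos: [425.7, 292.9, 34.4]
ee_rot: [-179.9, -0.1, -6.5]
force: [0.1, 0.3, -1.8]
gripper_width: 55.3
gripper_force: 25.0
```

Emit:
{"method": "move_arm", "body": {"plan": [[[0,0,-2],0,1],[[0,0,0],0,1],[[0,0,-1],0,1],[[0,0,-1],0,1],[[0,0,0],0,1]]}}

```text
time_s: 25.85
ee_pos: [424.9, 292.3, -5.6]
ee_rot: [179.9, 0.1, -6.5]
force: [-0.7, 0.0, -0.9]
gripper_width: 55.4
gripper_force: 25.0
```

Emit:
{"method": "move_arm", "body": {"plan": [[[0,0,0],0,1],[[0,0,0],0,0.7],[[0,0,0],0,0.4],[[0,0,0],0,0],[[0,0,0],0,0]]}}

```text
time_s: 26.35
ee_pos: [425.5, 292.9, -4.7]
ee_rot: [-180.0, -0.0, -6.5]
force: [0.1, -0.0, -0.2]
gripper_width: 68.7
gripper_force: 0.0
```

Emit:
{"method": "move_arm", "body": {"plan": [[[0,0,0],0,0],[[0,0,2],0,0],[[0,0,4],0,0],[[0,0,4],0,0],[[0,0,2],0,0]]}}

```text
time_s: 26.85
ee_pos: [426.8, 293.7, 118.5]
ee_rot: [-179.8, -0.2, -6.5]
force: [0.1, 0.9, -0.7]
gripper_width: 91.4
gripper_force: 0.0
```

Emit:
{"method": "move_arm", "body": {"plan": [[[2.6,-3.3,0],2,0],[[2.6,-3.3,0],2,0],[[2.6,-3.3,0],2,0],[[2.5,-3.3,0],0.5,0],[[2.5,-3.2,0],0,0]]}}

```text
time_s: 27.35
ee_pos: [554.1, 127.3, 115.1]
ee_rot: [-180.0, -0.0, -0.0]
force: [0.3, 0.4, 0.5]
gripper_width: 91.1
gripper_force: 0.0
```

Emit:
{"method": "move_arm", "body": {"plan": [[[0,0,0],0,0],[[0,0,-5],0,0],[[0,0,-4],0,0],[[0,0,-3],0,0],[[0,0,-1],0,0]]}}

```text
time_s: 27.85
ee_pos: [550.1, 128.7, -18.1]
ee_rot: [179.9, 0.4, -0.0]
force: [-0.3, -0.6, 0.5]
gripper_width: 91.4
gripper_force: 0.0
```

Emit:
{"method": "move_arm", "body": {"plan": [[[0,0,0],0,0],[[0,0,0],0,1],[[0,0,0],0,1],[[0,0,0],0,1],[[0,0,0],0,1]], "squeeze": 35}}

```text
time_s: 28.35
ee_pos: [553.9, 128.9, -14.0]
ee_rot: [-180.0, -0.1, -0.0]
force: [0.2, 0.4, -0.5]
gripper_width: 62.4
gripper_force: 0.0
```

Emit:
{"method": "move_arm", "body": {"plan": [[[0,0,0],0,1],[[0,0,0],0,1],[[0,0,0],0,1],[[0,0,0],0,1],[[0,0,0],0,1]]}}

```text
time_s: 28.85
ee_pos: [553.8, 128.9, -14.1]
ee_rot: [-180.0, -0.1, -0.0]
force: [-0.7, 0.8, 5.8]
gripper_width: 59.6
gripper_force: 35.0
```

Emit:
{"method": "move_arm", "body": {"plan": [[[0,0,1],0,1],[[0,0,3],0,1],[[0,0,4],0,1],[[0,0,4],0,1],[[0,0,1],0,1]]}}

```text
time_s: 29.35
ee_pos: [555.9, 129.2, 119.6]
ee_rot: [-179.9, -0.5, -0.0]
force: [1.1, -0.2, -1.9]
gripper_width: 59.6
gripper_force: 35.0
```

Emit:
{"method": "move_arm", "body": {"plan": [[[1.3,3.6,0],-2,1],[[1.3,3.6,0],-2,1],[[1.3,3.6,0],-2,1],[[1.2,3.6,0],-0.5,1],[[0,0,0],0,1]]}}

```text
time_s: 29.85
ee_pos: [604.5, 277.0, 112.7]
ee_rot: [-179.9, 0.1, -6.3]
force: [-1.1, 0.1, -1.4]
gripper_width: 59.4
gripper_force: 35.0
```

Emit:
{"method": "move_arm", "body": {"plan": [[[0,0,0],0,1],[[0,0,-4],0,1],[[0,0,-4],0,1],[[0,0,-2],0,1],[[0,0,0],0,1]]}}

```text
time_s: 30.35
ee_pos: [600.4, 269.7, 10.7]
ee_rot: [179.7, 0.5, -6.6]
force: [-0.6, 0.1, -1.8]
gripper_width: 59.2
gripper_force: 35.0
```

Emit:
{"method": "move_arm", "body": {"plan": [[[0,0,-1],0,1],[[0,0,-0.6],0,1],[[0,0,-0.5],0,1],[[0,0,0],0,1],[[0,0,0],0,1]]}}

```text
time_s: 30.85
ee_pos: [604.5, 272.9, -5.5]
ee_rot: [-180.0, -0.0, -6.5]
force: [-0.1, -0.2, -2.2]
gripper_width: 59.5
gripper_force: 35.0
```

Release, rise, and move clear of everything so I can check all the placings.

Emit:
{"method": "move_arm", "body": {"plan": [[[0,0,0],0,0.7],[[0,0,0],0,0.4],[[0,0,0],0,0],[[0,0,0],0,0],[[0,0,0],0,0]]}}

```text
time_s: 31.35
ee_pos: [604.6, 272.9, -5.6]
ee_rot: [-180.0, -0.0, -6.5]
force: [-0.1, 0.3, 0.7]
gripper_width: 80.6
gripper_force: 0.0
```

Emit:
{"method": "move_arm", "body": {"plan": [[[0,0,1],0,0],[[0,0,4],0,0],[[0,0,4],0,0],[[0,0,4],0,0],[[0,0,4],0,0]]}}

```text
time_s: 31.85
ee_pos: [604.2, 272.7, 166.7]
ee_rot: [-180.0, -0.1, -6.5]
force: [0.7, 1.0, 0.4]
gripper_width: 90.9
gripper_force: 0.0
```

Emit:
{"method": "move_arm", "body": {"plan": [[[-3,-4,0],0,0],[[-3,-4,0],0,0],[[-3,-4,0],0,0],[[-3,-4,0],0,0],[[-3,-4,0],0,0]]}}

```text
time_s: 32.35
ee_pos: [453.0, 71.4, 164.9]
ee_rot: [180.0, -0.1, -6.5]
force: [1.1, -0.7, -0.5]
gripper_width: 91.0
gripper_force: 0.0
```

Emit:
{"method": "move_arm", "body": {"plan": [[[-2,-2,0],0,0],[[-2,-2,0],0,0],[[0,0,0],0,0],[[0,0,0],0,0],[[0,0,0],0,0]]}}

```text
time_s: 32.85
ee_pos: [415.3, 33.2, 164.6]
ee_rot: [-180.0, -0.1, -6.5]
force: [0.5, 0.3, 0.1]
gripper_width: 91.7
gripper_force: 0.0
```

Run:
```python
from h import *
p=env.grab_frame('top'); q=env.grab_frame('side'); P=cloud(p); S=cloud(q)
def nest(c,a,x): a=np.radians(a); return np.array(c)+x*np.array([np.cos(a),np.sin(a)])
B=((523,-254.8),9.48); Y=((515,283),-6.44)
for n,g,a,h in [('tall',nest(*B,45),9.48,100),('red',nest(*B,-45),9.48,98),('short',nest(*Y,90),-6.44,70),('amber',nest(*Y,0),-6.44,98),('jar',nest(*Y,-90),-6.44,55),('green',(664.8,127.8),0,90),('beaker',(449.8,-128.6),0,77)]:
    for Q in (P,S):
        m=(np.hypot(Q[...,0]-g[0],Q[...,1]-g[1])<45)&(abs(Q[...,2]-h-8)<6); k=Q[m]
        if len(k)<20: print(n,len(k)); continue
        c=(np.percentile(k,1,0)+np.percentile(k,99,0))[:2]/2-g; r=np.radians(a)
        print(n,len(k),'dx,dy tray',np.round([c@[np.cos(r),np.sin(r)],c@[-np.sin(r),np.cos(r)]],1),'top z',np.round(np.median(k[:,2]),1),np.round(np.percentile(k[:,2],97),1))
cv2.imwrite('pics/e.png',q['frame'][100:380,200:500,::-1].repeat(2,0).repeat(2,1)); cv2.imwrite('pics/et.png',p['frame'][...,::-1])
```

```text
tall 457 dx,dy tray [0.5 0.7] top z 108.6 111.3
tall 115 dx,dy tray [-1.1  2.6] top z 109.0 111.4
red 292 dx,dy tray [ 0.7 -0.4] top z 106.8 109.8
red 0
short 624 dx,dy tray [-0.8 -0.4] top z 78.7 81.9
short 441 dx,dy tray [-1.1 -0.2] top z 79.4 81.5
amber 279 dx,dy tray [ 0.9 -0.6] top z 106.8 109.5
amber 217 dx,dy tray [ 0.4 -0.1] top z 107.0 108.9
jar 632 dx,dy tray [ 0.8 -0.7] top z 63.7 66.8
jar 545 dx,dy tray [-0.1  0.2] top z 64.1 66.2
green 261 dx,dy tray [0.1 0.1] top z 98.7 101.7
green 137 dx,dy tray [-0.5  0.5] top z 99.3 101.6
beaker 240 dx,dy tray [0. 0.] top z 85.3 88.6
beaker 158 dx,dy tray [-0.3 -0.9] top z 83.8 87.6
```

View pics/e.png

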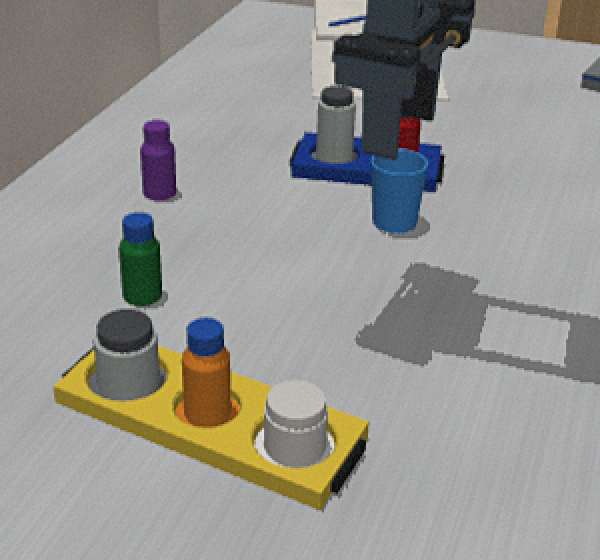

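View pics/et.png

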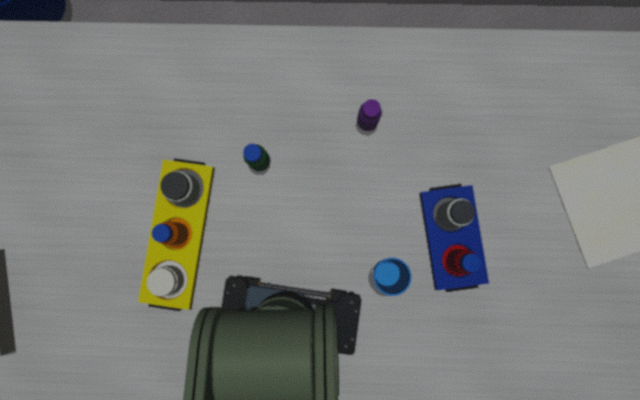

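All five items are centred within 3 mm, upright and fully down, at yellow (180,187), (170,233), (166,280) and blue (455,213), (462,262) in the top view. The green bottle (256,157) and beaker (391,276) have not moved, and the gripper is clear.

```bash
python3 -c "
from workcell import env
print(env.job_done())"
```

```text
the job is handed in; nothing more can be done
None
```

Both kits are made up and handed in at about 33 s: the camera check showed all five items upright, fully down and within about 3 mm of their nest centres, with the green bottle and beaker unmoved; the hand-in gave no verdict.

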